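# Make up the blood-group kit and the urine kit

### The arm

A 6-joint arm with a two-finger parallel gripper is mounted at the origin on the work surface. World frame = base frame: x ahead of the robot, y to its left, z up, the work surface at z = 0. Lengths are in m, angles in rad, forces in N, time in s.
With the tool pointing down it reaches from about 0.325 to 1 m from the base axis. Payload 5.1 kg.
Tool frame: the origin (TCP) lies on the centre line of the jaws, within the pads' length; the fingertips stand 17 mm ahead of it and the grasp point (between the pads) lies 2 mm behind it; z points along the fingers, y is the direction in which the jaws open and shut (so a half turn about z gives the same grasp; the last joint's range is limited). The gripper opens to 85 mm and grips with 20 to 120 N. Pads are 22 mm wide; open, the fingers measure 114 mm over their backs; the gripper's body (76 mm by 85 mm) begins 54 mm behind the grasp point. The pads swing forward as they close: fully open they stand 13 mm farther back than shut.
Start: joints at [-1.312, 0.124, 1.65, -0, 1.367, -0.083], TCP at [0.218, -0.612, 0.248] pointing down, gripper open.
Joint ranges: [-2.61, 2.61], [-1.02, 2.33], [0.03, 2.71], [-1.35, 4.49], [0.32, 2.68], [-2.91, 2.91]. Speed limits (rad/s): [2.57, 2.57, 3.14, 3.14, 3.14, 3.14].

### API

Orientations are given as [roll, pitch, yaw] about the fixed x, y, z axes, in that order (R = Rz(yaw) Ry(pitch) Rx(roll)).
In Python, from bench import env gives the robot as it stands. The module is installed in compiled form; this text tells all that it offers.
- The arm moves only by the shell command python3 -m jog 'ROWS'. ROWS is JSON, a list of rows, each an object with "slide": the shift along the world's x, y, z in units of 30 mm (1.0 is 30 mm), a list of three; "dr": the turn, a rotation vector about the world's x, y, z in rad, a list of three; "grip": the finger opening in mm, from 0 to 85.4. In form: [{"slide": [dx, dy, dz], "dr": [ax, ay, az], "grip": grip}, ...]. A call has 1 to 20 rows; each row shifts and turns the pose as measured when the row begins; what a row does not reach is not made up. A row lasts 1/12 s, in which the tool goes at most 41.7 mm and 7.16 degrees, less where a joint would pass 70% of its speed; a pose out of reach is approached as far as the arm can. A call is refused whole if a number of a shift passes 1 or a number of a turn 0.125, either way. A call with a gripper value outside its range is refused whole. The fingers move at their own pace and stop on an object; the grip force is fixed at half the most. Time passes only in rows, so rows that do not move let the fingers close. It gives the time, the measured TCP pose, the force and the opening at its end, in the units of the state.
- env.get_state(): the state, without advancing time (a new reading comes with each control period).
- env.capture(name): name is "scene" or "top"; returns the picture (420x560x3 uint8, red, green, blue); there is no depth.
- env.camera_params(name): a dict with "fx", "fy", "cx", "cy" (pixels), "world_to_cam" (4x4, takes a point from world to camera coordinates). Camera axes: x right, y down, z forward; pixel columns grow to the right and rows downward; lengths in m; the calibration is good to about 2 mm. A picture is of the moment at which its call begins. camera_params takes no time and is no camera call.
- env.hand_in(): hands the job in, once; it reports no verdict.
The state is a dict: "t": time; "joint_positions": joint angles; "dq": joint speeds; "joint_torque": joint torques, N m; "tcp_pos": TCP position; "tool_rot": TCP orientation; "wrist_force": force on the tool from outside, world axes, zero at the start; "moment": the same for the moment, N m; "gripper_width": finger opening in m.
Only numpy, scipy, OpenCV 4.12 (cv2) and the standard library are available. Lean on these libraries where they do the work, as an engineer would, in place of code of your own. Each camera call takes 0.05 s, during which the arm holds its last target.

### The job

Make up two test kits from the stock in the middle of the bench: the blue-capped bottle, the yellow-capped bottle and the red-and-white lancet carton go in the blue tray, and the orange-lidded specimen cup and the black-capped strip canister go in the white tray. Stand every item upright on the floor of its tray, side by side, without dropping it or knocking anything over. The green-capped bottle and the green-lidded cup are not for these kits: leave them standing where they are.

Things in the scene. Friction and masses are not known exactly. Their poses are not given: they have to be found in the camera images.
- bottle_blue_mid (a point): dropper bottle, upright, clear round body 34 mm in diameter up to 48 mm, then a blue cap 27 mm in diameter narrowing to a tip; 76 mm tall in all, 37-70 g; paper label with a blue band. Belongs in the blue tray. The point is on its axis, half-way up (38 mm above its base); z is up along the axis
- bottle_yellow_mid (a point): dropper bottle, upright, clear round body 34 mm in diameter up to 48 mm, then a yellow cap 27 mm in diameter narrowing to a tip; 76 mm tall in all, 37-70 g; paper label with a yellow band. Belongs in the blue tray. The point is on its axis, half-way up (38 mm above its base); z is up along the axis
- lancets_mid (a point): carton of lancets, white with a red band round its foot and a red stripe across its top; 62 mm (its x) by 42 mm (its y) by 52 mm tall, 50-100 g, rigid. Belongs in the blue tray. The point is its centre, half-way up (26 mm above its base); z is up; turned any way on the bench
- cup_orange_mid (a point): specimen cup, upright, whitish body with a ribbed orange screw lid on top, 58 mm in diameter (to the lid), 70 mm tall, 30-56 g. Belongs in the white tray. The point is on its axis, half-way up (35 mm above its base); z is up along the axis
- strips_mid (a point): canister of test strips, upright, white round body with a black cap on top and small colour patches on its side; 39 mm in diameter, 76 mm tall, 45-85 g. Belongs in the white tray. The point is on its axis, half-way up (38 mm above its base); z is up along the axis
- bottle_green_mid (a point): dropper bottle, upright, clear round body 34 mm in diameter up to 48 mm, then a green cap 27 mm in diameter narrowing to a tip; 76 mm tall in all, 37-70 g; paper label with a green band. Not wanted: stays where it is. The point is on its axis, half-way up (38 mm above its base); z is up along the axis
- cup_green_mid (a point): specimen cup, upright, whitish body with a ribbed green screw lid on top, 58 mm in diameter (to the lid), 70 mm tall, 30-56 g. Not wanted: stays where it is. The point is on its axis, half-way up (35 mm above its base); z is up along the axis
- tray_blue: shallow blue plastic tray, the blood-group kit, open on top, fixed to the bench. Outside 240 mm (its x) by 140 mm (its y), 24 mm high; floor 4 mm thick, walls 4 mm, so the clear floor is 232 x 132 mm; a rim and two end grips stick out up to 18 mm at the short ends. Origin: centre of its underside on the table; z up. Lies to the left or to the right of the stock, turned up to 0.3 rad
- tray_white: shallow white plastic tray, the urine kit, open on top, fixed to the bench. Outside 240 mm (its x) by 140 mm (its y), 24 mm high; floor 4 mm thick, walls 4 mm, so the clear floor is 232 x 132 mm; a rim and two end grips stick out up to 18 mm at the short ends. Origin: centre of its underside on the table; z up. Lies to the left or to the right of the stock, turned up to 0.3 rad

How it is judged:
At the end, for the whole second after the job is handed in: Each of the five items stands on the floor of its own tray: centre within 110 mm (tray x) and 60 mm (tray y) of the tray's centre, height within 6 mm, upright within 0.12 rad, at rest, released. The two green-topped things stand upright within 30 mm of where they were (x of bottle_blue_mid in the frame of tray_blue between -0.11 and 0.11 m and y of bottle_blue_mid in the frame of tray_blue between -0.06 and 0.06 m and z of bottle_blue_mid in the frame of tray_blue between 0.036 and 0.048 m and angle between each of bottle_blue_mid, bottle_yellow_mid, lancets_mid, cup_orange_mid, strips_mid, bottle_green_mid, cup_green_mid's own z axis and vertical below 0.12 rad and linear speed of each of bottle_blue, bottle_yellow, lancets, cup_orange, strips below 0.02 m/s and contact force between each of bottle_blue, bottle_yellow, lancets, cup_orange, strips and the fingers below 0.05 N and x of bottle_yellow_mid in the frame of tray_blue between -0.11 and 0.11 m and y of bottle_yellow_mid in the frame of tray_blue between -0.06 and 0.06 m and z of bottle_yellow_mid in the frame of tray_blue between 0.036 and 0.048 m and x of lancets_mid in the frame of tray_blue between -0.11 and 0.11 m and y of lancets_mid in the frame of tray_blue between -0.06 and 0.06 m and z of lancets_mid in the frame of tray_blue between 0.024 and 0.036 m and x of cup_orange_mid in the frame of tray_white between -0.11 and 0.11 m and y of cup_orange_mid in the frame of tray_white between -0.06 and 0.06 m and z of cup_orange_mid in the frame of tray_white between 0.033 and 0.045 m and x of strips_mid in the frame of tray_white between -0.11 and 0.11 m and y of strips_mid in the frame of tray_white between -0.06 and 0.06 m and z of strips_mid in the frame of tray_white between 0.036 and 0.048 m and distance of each of bottle_green_mid, cup_green_mid from where it was at the start of the episode below 0.03 m); the robot touches nothing.
It fails at once if a thing for the kits is knocked over (leans more than 57 degrees) (angle between any of bottle_blue_mid, bottle_yellow_mid, cup_orange_mid, strips_mid, lancets_mid's own z axis and vertical above 1 rad).
It fails at once if the green-capped bottle or the green-lidded cup is knocked over (leans more than 57 degrees) (angle between any of bottle_green_mid, cup_green_mid's own z axis and vertical above 1 rad).
It fails at once if a thing is dropped from more than about 3 cm or thrown (moves faster than 0.8 m/s while not held) ((linear speed of bottle_blue above 0.8 m/s and contact force between bottle_blue and the fingers below 0.02 N) or (linear speed of bottle_yellow above 0.8 m/s and contact force between bottle_yellow and the fingers below 0.02 N) or (linear speed of bottle_green above 0.8 m/s and contact force between bottle_green and the fingers below 0.02 N) or (linear speed of cup_orange above 0.8 m/s and contact force between cup_orange and the fingers below 0.02 N) or (linear speed of cup_green above 0.8 m/s and contact force between cup_green and the fingers below 0.02 N) or (linear speed of strips above 0.8 m/s and contact force between strips and the fingers below 0.02 N) or (linear speed of lancets above 0.8 m/s and contact force between lancets and the fingers below 0.02 N)).
It also fails if it takes over 128 s, if anything falls off the work surface, if the arm or the gripper's body presses on something with over 40 N, if the wrist force passes 120 N, or if a joint passes its speed limit or range.

## Working session

There is one attempt and no reset: what is moved stays moved. The work goes in short steps, Python scripts to look and compute and a shell command to move; the robot and the scene stay as the last step left them, time stands still between calls to the robot, and variables do not carry over. Pictures are saved under pics/ and viewed, and the job is handed in when it is done.

```bash
mkdir -p pics
python3 - <<'E'
from bench import env
import cv2
s=env.get_state();print({k:s[k] for k in("t","tcp_pos","tool_rot","gripper_width")})
for n in("top","scene"):
    im=env.capture(n);cv2.imwrite(f"pics/{n}0.png",im[:,:,::-1]);p=env.camera_params(n);print(n,p)
E
```

```text
{'t': 0.0, 'tcp_pos': array([ 0.21767905, -0.61186238,  0.24707655]), 'tool_rot': array([-3.13956536e+00, -1.60436764e-04,  3.41780262e-01]), 'gripper_width': 0.08573187304590729}
top {'fx': 401.44443563655017, 'fy': 401.44443563655017, 'cx': 281.3353641465553, 'cy': 203.48000903936568, 'world_to_cam': array([[ 0.02582928, -0.9994517 ,  0.02071569, -0.01423488],
       [-0.99219308, -0.02815983, -0.12149036,  0.56759121],
       [ 0.1220071 , -0.01741596, -0.99237642,  0.76257678],
       [ 0.        ,  0.        ,  0.        ,  1.        ]])}
scene {'fx': 394.75743774715323, 'fy': 394.75743774715323, 'cx': 282.7804965488008, 'cy': 209.94147977838622, 'world_to_cam': array([[ 0.55786636,  0.82989713, -0.00747503, -0.29755693],
       [ 0.65480314, -0.44566436, -0.61042291, -0.33871239],
       [-0.50991957,  0.33563973, -0.7920404 ,  1.12347943],
       [ 0.        ,  0.        ,  0.        ,  1.        ]])}
```

View pics/top0.png

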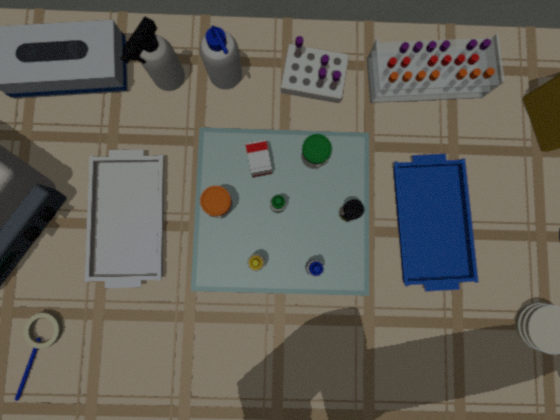

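View pics/scene0.png

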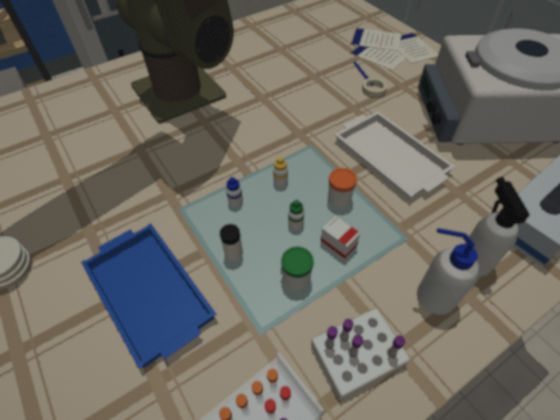

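The top view puts the white tray on the left (+y) and the blue tray on the right (−y), with the stock on the mat between them. I'll enlarge both areas.

Run:
```python
import cv2
im=cv2.imread("pics/top0.png")
def c(n,x0,y0,x1,y1,k):
    o=cv2.resize(im[y0:y1,x0:x1],None,fx=k,fy=k,interpolation=cv2.INTER_CUBIC)
    o=cv2.convertScaleAbs(o,alpha=1.5)
    for x in range((x0//20+1)*20,x1,20):
        cv2.putText(o,str(x),((x-x0)*k,10),0,.35,(255,255,255),1);cv2.line(o,((x-x0)*k,12),((x-x0)*k,18),(255,255,255),1)
    for y in range((y0//20+1)*20,y1,20):
        cv2.putText(o,str(y),(0,(y-y0)*k),0,.35,(255,255,255),1)
    cv2.imwrite(f"pics/{n}.png",o)
c("a",190,125,375,295,4 if 0 else 3)
c("tb",385,145,485,295,4);c("tw",75,145,175,295,4)
```

```text
(no output)
```

View pics/a.png

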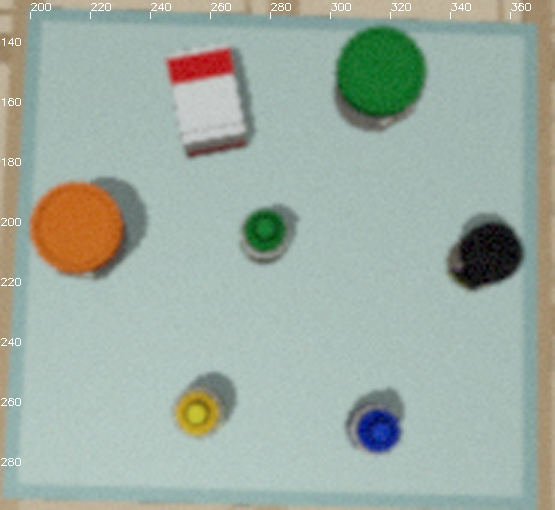

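View pics/tb.png

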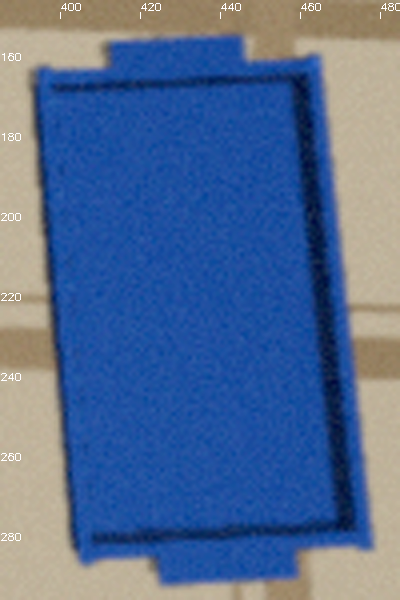

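View pics/tw.png

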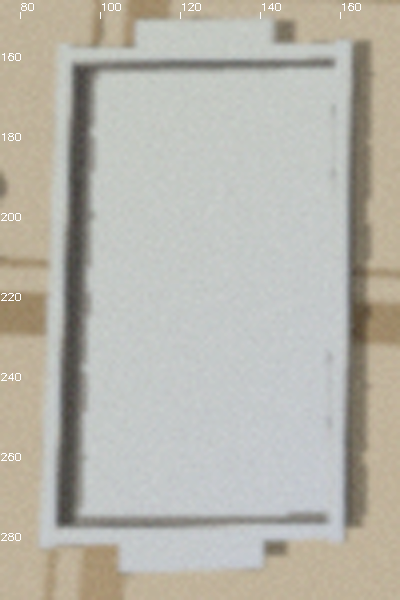

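Run:
```python
import cv2
for f,n,x0,y0,x1,y1,k in(("top0","l1",238,132,282,186,11),("scene0","l2",310,205,370,265,10)):
    im=cv2.imread(f"pics/{f}.png")
    o=cv2.convertScaleAbs(cv2.resize(im[y0:y1,x0:x1],None,fx=k,fy=k,interpolation=cv2.INTER_CUBIC),alpha=1.4)
    for x in range((x0//5+1)*5,x1,5): cv2.putText(o,str(x),((x-x0)*k,10),0,.35,(255,0,255),1)
    for y in range((y0//5+1)*5,y1,5): cv2.putText(o,str(y),(0,(y-y0)*k),0,.35,(255,0,255),1)
    cv2.imwrite(f"pics/{n}.png",o)
```

```text
(no output)
```

View pics/l1.png

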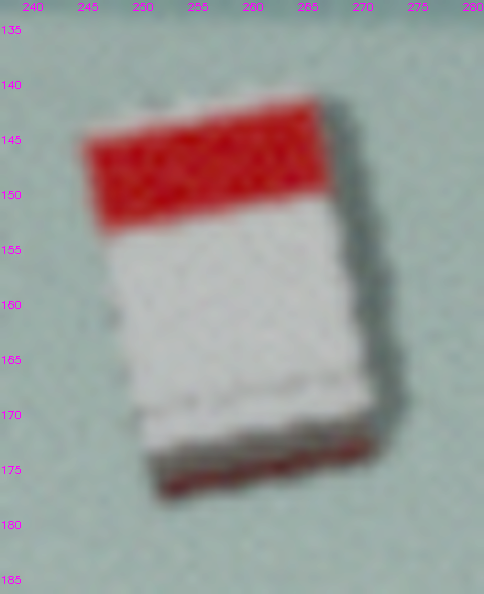

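View pics/l2.png

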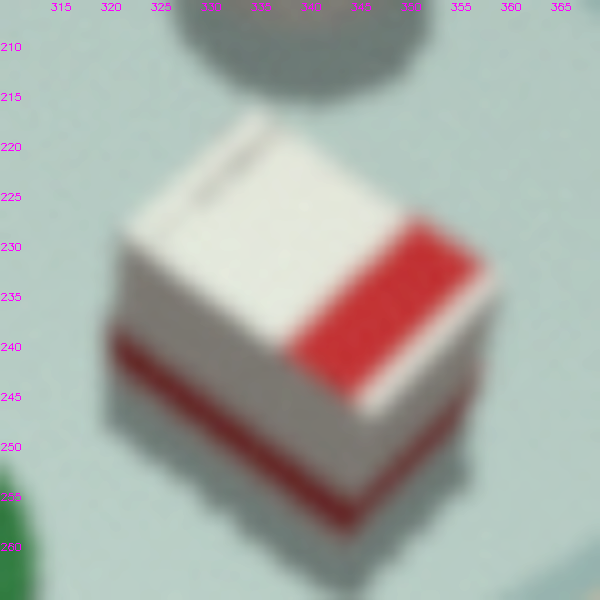

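```bash
cat > h.py <<'E'
import numpy as np
from bench import env
def bp(n,uv,z):
    p=env.camera_params(n);T=p["world_to_cam"];R,t=T[:3,:3],T[:3,3];C=-R.T@t
    d=R.T@np.array([(uv[0]-p["cx"])/p["fx"],(uv[1]-p["cy"])/p["fy"],1]);return C+d*(z-C[2])/d[2]
E
python3 - <<'E'
from h import *
import cv2
P={"orange":((215.7,201),.07),"gcup":((317,148.7),.07),"blue":((316,268.7),.074),"yellow":((255.7,262.7),.074),"gbot":((278.3,201.3),.074),"black":((353.3,209.3),.076)}
for k,(u,z) in P.items(): print(k,bp("top",u,z).round(4))
def quad(n,c,z):
    q=np.array([bp(n,u,z)[:2] for u in c]);print(n,z,"c",q.mean(0).round(4),"sides",[np.linalg.norm(q[i]-q[i-1]).round(4) for i in range(4)],"ang",[round(float(np.arctan2(*(q[i]-q[i-1])[::-1])),3) for i in range(4)])
quad("top",[(245.5,143.6),(266.6,140.4),(271.8,169.7),(251.6,173.4)],.052)
quad("scene",[(322.0,228.5),(335,216.5),(357.8,232.5),(346.5,246.5)],.052)
quad("top",[(394.5,162.5),(464.5,159.5),(477.5,281.75),(405,285.5)],.024)
quad("top",[(90,156.3),(162.5,155.8),(160.75,280),(85.5,281.3)],.024)
im=cv2.imread("pics/scene0.png")
x0,y0,x1,y1,k=205,145,365,310,4
o=cv2.convertScaleAbs(cv2.resize(im[y0:y1,x0:x1],None,fx=k,fy=k,interpolation=cv2.INTER_CUBIC),alpha=1.3)[:600]
for x in range((x0//20+1)*20,x1,20): cv2.putText(o,str(x),((x-x0)*k,10),0,.35,(255,0,255),1)
for y in range((y0//20+1)*20,y1,20): cv2.putText(o,str(y),(0,(y-y0)*k),0,.35,(255,0,255),1)
cv2.imwrite("pics/s1.png",o)
E
```

```text
orange [0.5646 0.1261 0.07  ]
gcup [ 0.6721 -0.0644  0.07  ]
blue [ 0.443  -0.0656  0.074 ]
yellow [0.4512 0.0464 0.074 ]
gbot [0.5669 0.0077 0.074 ]
black [ 0.5555 -0.1341  0.076 ]
top 0.052 c [0.6571 0.0481] sides [np.float64(0.0611), np.float64(0.0422), np.float64(0.0599), np.float64(0.0402)] ang [0.233, -1.384, -2.94, 1.785]
scene 0.052 c [0.6603 0.0487] sides [np.float64(0.0599), np.float64(0.0399), np.float64(0.0561), np.float64(0.0402)] ang [-2.924, 1.788, 0.22, -1.258]
top 0.024 c [ 0.5419 -0.3108] sides [np.float64(0.2483), np.float64(0.1455), np.float64(0.2482), np.float64(0.1454)] ang [0.076, -1.497, -3.067, 1.645]
top 0.024 c [0.5328 0.3115] sides [np.float64(0.2488), np.float64(0.1457), np.float64(0.2483), np.float64(0.1456)] ang [0.048, -1.533, -3.094, 1.612]
```

View pics/s1.png

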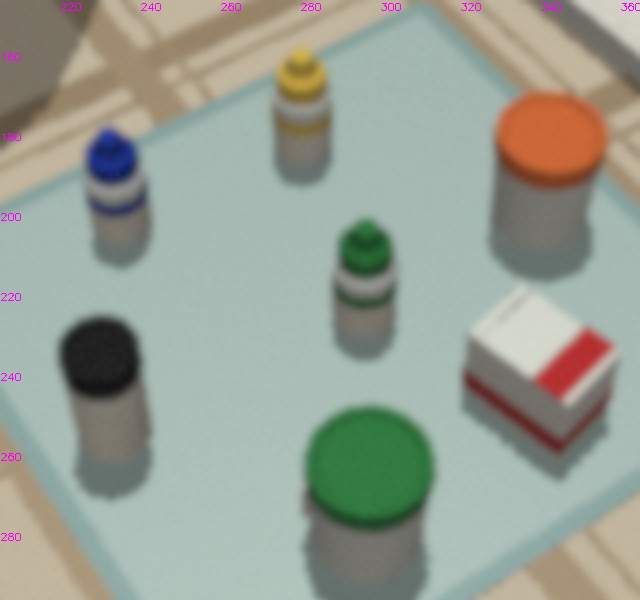

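Run:
```python
from h import *
for k,u,z in (("blue",(232.5,179.5),.074),("yellow",(280.5,160),.074),("gbot",(296.5,203),.074),("orange",(343,179.25),.07),("gcup",(297.5,260.75),.07),("black",(230,233),.076)): print(k,bp("scene",u,z).round(4))
```

```text
blue [ 0.4456 -0.0655  0.074 ]
yellow [0.4547 0.0477 0.074 ]
gbot [0.5709 0.008  0.074 ]
orange [0.571  0.1259 0.07  ]
gcup [ 0.6767 -0.0642  0.07  ]
black [ 0.561  -0.1358  0.076 ]
```

```bash
python3 -m jog '[{"slide":[0,0,0],"dr":[0,0,-0.114],"grip":85},{"slide":[0.5,1,0],"dr":[0,0,-0.114],"grip":85},{"slide":[0.5,1,0],"dr":[0,0,-0.114],"grip":85},{"slide":[0.5,1,0],"dr":[0,0,0],"grip":85},{"slide":[0.5,1,0],"dr":[0,0,0],"grip":85}]'
```

```text
t: 0.52
tcp_pos: [0.2753, -0.4913, 0.2424]
tool_rot: [-3.135, 0.003, -0.026]
wrist_force: [0.5, -0.3, -1.6]
gripper_width: 0.0851
```

Both cameras agree to within 3 mm in y and 6 mm in x, so I'll use the averages. I'm starting with the blue bottle at (0.444, −0.0655).

```bash
python3 -m jog '[{"slide":[0.38,0.95,0],"dr":[0,0,0.013],"grip":85},{"slide":[0.38,0.95,0],"dr":[0,0,0.013],"grip":85},{"slide":[0.38,0.95,0],"dr":[0,0,0],"grip":85},{"slide":[0.38,0.95,0],"dr":[0,0,0],"grip":85},{"slide":[0.38,0.95,0],"dr":[0,0,0],"grip":85},{"slide":[0.38,0.95,0],"dr":[0,0,0],"grip":85},{"slide":[0.38,0.95,0],"dr":[0,0,0],"grip":85},{"slide":[0.38,0.95,0],"dr":[0,0,0],"grip":85},{"slide":[0.38,0.95,0],"dr":[0,0,0],"grip":85},{"slide":[0.38,0.95,0],"dr":[0,0,0],"grip":85},{"slide":[0.38,0.95,0],"dr":[0,0,0],"grip":85},{"slide":[0.38,0.95,0],"dr":[0,0,0],"grip":85},{"slide":[0.38,0.95,0],"dr":[0,0,0],"grip":85},{"slide":[0.38,0.95,0],"dr":[0,0,0],"grip":85},{"slide":[0.3,0.5,0],"dr":[0,0,0],"grip":85},{"slide":[0,0,0],"dr":[0,0,0],"grip":85},{"slide":[0,0,0],"dr":[0,0,0],"grip":85}]'
```

```text
t: 1.93
tcp_pos: [0.4451, -0.0474, 0.2337]
tool_rot: [-3.126, 0.009, 0.005]
wrist_force: [-0.5, 0.5, -0.4]
gripper_width: 0.085
```

```bash
python3 -m jog '[{"slide":[0,-0.5,-0.5],"dr":[-0.015,-0.009,-0.005],"grip":65},{"slide":[0,-0.1,-1],"dr":[0,0,0],"grip":60},{"slide":[0,0,-1],"dr":[0,0,0],"grip":60},{"slide":[0,0,-0.5],"dr":[0,0,0],"grip":60},{"slide":[0,0,0],"dr":[0,0,0],"grip":60}]'
```

```text
t: 2.35
tcp_pos: [0.4441, -0.0702, 0.1424]
tool_rot: [3.138, -0.004, -0.003]
wrist_force: [-0.7, 0.1, -0.1]
gripper_width: 0.0597
```

```bash
python3 -m jog '[{"slide":[0,0.14,-0.8],"dr":[0.003,0.004,0.003],"grip":60},{"slide":[0,0,-0.8],"dr":[0,0,0],"grip":60},{"slide":[0,0,-0.8],"dr":[0,0,0],"grip":60},{"slide":[0,0,-0.5],"dr":[0,0,0],"grip":60},{"slide":[0,0,-0.3],"dr":[0,0,0],"grip":60},{"slide":[0,0,0],"dr":[0,0,0],"grip":60}]'
python3 - <<'E'
from h import *
import cv2
a=env.capture("top")[170:320,230:400];b=env.capture("scene")[130:280,170:340]
cv2.imwrite("pics/g1.png",cv2.resize(np.hstack([a,b])[:,:,::-1],None,fx=2.3,fy=2.3,interpolation=2))
E
```

```text
t: 2.85
tcp_pos: [0.4446, -0.072, 0.0476]
tool_rot: [3.138, -0.005, -0.008]
wrist_force: [-1.2, -1.3, 1.0]
gripper_width: 0.0599
```

View pics/g1.png

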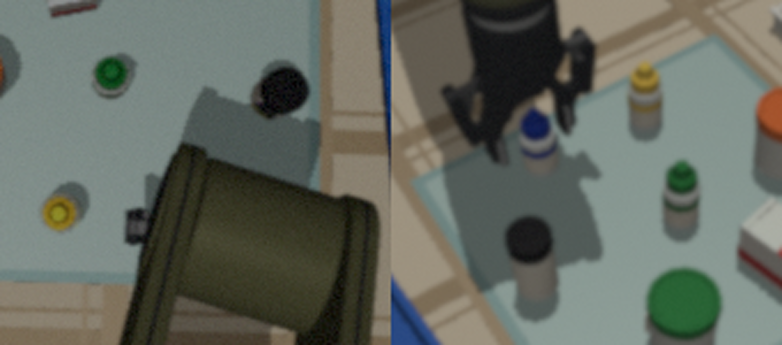

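The bottle stands between the open fingers. In the scene view, the cap is at about (535,125) in the montage. I still need to centre in y and go about 11 mm lower.

```bash
python3 -m jog '[{"slide":[0,0.3,-0.2],"dr":[0.003,0.005,0.008],"grip":60},{"slide":[0,0,-0.2],"dr":[0,0,0],"grip":60},{"slide":[0,0,0],"dr":[0,0,0],"grip":60}]'
```

```text
t: 3.2
tcp_pos: [0.4494, -0.0636, 0.041]
tool_rot: [3.139, -0.011, 0.001]
wrist_force: [-0.6, 1.2, 0.3]
gripper_width: 0.0601
```

```bash
python3 -m jog '[{"slide":[-0.15,-0.05,-0.25],"dr":[0.002,0.01,0],"grip":60},{"slide":[0,0,-0.1],"dr":[0,0,0],"grip":60}]'; python3 -m jog '[{"slide":[0,0,0],"dr":[0,0,0],"grip":30}]'
```

```text
t: 3.37
tcp_pos: [0.446, -0.0651, 0.0314]
tool_rot: [3.14, -0.004, 0.002]
wrist_force: [-0.1, 0.5, 0.5]
gripper_width: 0.0603
t: 3.45
tcp_pos: [0.4457, -0.065, 0.0308]
tool_rot: [3.14, -0.003, 0.002]
wrist_force: [0.4, -0.5, 0.2]
gripper_width: 0.0492
```

```bash
python3 -m jog '[{"slide":[0,0,0],"dr":[0,0,0],"grip":0},{"slide":[0,0,0],"dr":[0,0,0],"grip":0},{"slide":[0,0,0],"dr":[0,0,0],"grip":0},{"slide":[0,0,0],"dr":[0,0,0],"grip":0}]'
```

```text
t: 3.78
tcp_pos: [0.4458, -0.0651, 0.0308]
tool_rot: [3.14, -0.003, 0.002]
wrist_force: [0.2, 0.2, -1.1]
gripper_width: 0.0326
```

Grip at 32.6 mm. Next I lift it and carry it to tray-local x = −80 mm, about (0.464, −0.317).

```bash
python3 -m jog '[{"slide":[0,0,0.4],"dr":[0,0,0],"grip":0},{"slide":[0,0,0.8],"dr":[0,0,0],"grip":0},{"slide":[0,0,1],"dr":[0,0,0],"grip":0},{"slide":[0,0,1],"dr":[0,0,0],"grip":0},{"slide":[0,-0.5,0.5],"dr":[0,0,0],"grip":0},{"slide":[0.08,-1,0],"dr":[0,0,0],"grip":0},{"slide":[0.08,-1,0],"dr":[0,0,0],"grip":0},{"slide":[0.08,-1,0],"dr":[0,0,0],"grip":0},{"slide":[0.08,-1,0],"dr":[0,0,0],"grip":0},{"slide":[0.08,-1,0],"dr":[0,0,0],"grip":0},{"slide":[0.08,-1,0],"dr":[0,0,0],"grip":0},{"slide":[0,-0.7,0],"dr":[0,0,0],"grip":0},{"slide":[0,-0.3,0],"dr":[0,0,0],"grip":0},{"slide":[0,0,0],"dr":[0,0,0],"grip":0}]'
```

```text
t: 4.95
tcp_pos: [0.4558, -0.2993, 0.1463]
tool_rot: [3.139, -0.001, 0.006]
wrist_force: [-0.1, 0.1, -1.5]
gripper_width: 0.033
```

```bash
python3 -m jog '[{"slide":[0.25,-0.5,-0.6],"dr":[0,0,-0.006],"grip":0},{"slide":[0,0,-0.8],"dr":[0,0,0],"grip":0},{"slide":[0,0,-0.8],"dr":[0,0,0],"grip":0},{"slide":[0,0,-0.3],"dr":[0,0,0],"grip":0},{"slide":[0,0,0],"dr":[0,0,0],"grip":0},{"slide":[0,0,0],"dr":[0,0,0],"grip":0}]'
```

```text
t: 5.45
tcp_pos: [0.4641, -0.3099, 0.0701]
tool_rot: [3.141, -0.002, 0.001]
wrist_force: [-0.3, -0.1, -0.7]
gripper_width: 0.0327
```

```bash
python3 -m jog '[{"slide":[0,-0.25,-0.4],"dr":[0,0,0],"grip":0},{"slide":[0,0,-0.4],"dr":[0,0,0],"grip":0},{"slide":[0,0,-0.15],"dr":[0,0,0],"grip":0},{"slide":[0,0,0],"dr":[0,0,0],"grip":0}]'
```

```text
t: 5.78
tcp_pos: [0.4666, -0.3165, 0.045]
tool_rot: [3.138, -0.007, 0.004]
wrist_force: [-0.1, 0.2, -0.0]
gripper_width: 0.0327
```

```bash
python3 -m jog '[{"slide":[0,0,-0.25],"dr":[0.003,0.006,-0.004],"grip":0},{"slide":[0,0,-0.1],"dr":[0,0,0],"grip":0}]';python3 -m jog '[{"slide":[0,0,0],"dr":[0,0,0],"grip":0}]'
```

```text
t: 5.95
tcp_pos: [0.4676, -0.3166, 0.0357]
tool_rot: [3.139, -0.003, -0.0]
wrist_force: [0.3, 0.2, -0.3]
gripper_width: 0.0324
t: 6.03
tcp_pos: [0.4676, -0.3164, 0.0354]
tool_rot: [3.139, -0.003, -0.0]
wrist_force: [-0.3, 0.0, -0.5]
gripper_width: 0.0324
```

```bash
python3 -m jog '[{"slide":[0,0,-0.04],"dr":[0,0,0],"grip":0},{"slide":[0,0,0],"dr":[0,0,0],"grip":0}]'; python3 -m jog '[{"slide":[0,0,0],"dr":[0,0,0],"grip":40},{"slide":[0,0,0],"dr":[0,0,0],"grip":60},{"slide":[0,0,0],"dr":[0,0,0],"grip":60},{"slide":[0,0,0],"dr":[0,0,0],"grip":60}]'
```

```text
t: 6.2
tcp_pos: [0.4681, -0.3167, 0.0351]
tool_rot: [3.139, -0.004, -0.0]
wrist_force: [-0.0, 0.4, -1.2]
gripper_width: 0.0325
t: 6.53
tcp_pos: [0.4689, -0.3173, 0.0362]
tool_rot: [3.137, -0.005, -0.0]
wrist_force: [0.4, -0.2, 0.2]
gripper_width: 0.0603
```

```bash
python3 -m jog '[{"slide":[0,0,0.5],"dr":[0,0,0],"grip":60},{"slide":[0,0,1],"dr":[0,0,0],"grip":60},{"slide":[0,0,1],"dr":[0,0,0],"grip":60},{"slide":[0,0.5,0.8],"dr":[0,0,0],"grip":60},{"slide":[-0.05,1,0],"dr":[0,0,0],"grip":60},{"slide":[-0.05,1,0],"dr":[0,0,0],"grip":60},{"slide":[-0.05,1,0],"dr":[0,0,0],"grip":60},{"slide":[-0.05,1,0],"dr":[0,0,0],"grip":60},{"slide":[-0.05,1,0],"dr":[0,0,0],"grip":60},{"slide":[-0.05,1,0],"dr":[0,0,0],"grip":60},{"slide":[-0.05,1,0],"dr":[0,0,0],"grip":60},{"slide":[-0.05,1,0],"dr":[0,0,0],"grip":60},{"slide":[-0.05,1,0],"dr":[0,0,0],"grip":60},{"slide":[0,0.8,0],"dr":[0,0,0],"grip":60},{"slide":[0,0.4,0],"dr":[0,0,0],"grip":60},{"slide":[0,0,0],"dr":[0,0,0],"grip":60}]'
python3 - <<'E'
from h import *
import cv2
a=env.capture("top")[140:300,380:490];b=env.capture("scene")[200:360,70:230]
cv2.imwrite("pics/p1.png",cv2.resize(np.hstack([a,b])[:,:,::-1],None,fx=2.8,fy=2.8,interpolation=2))
E
```

```text
t: 7.87
tcp_pos: [0.4522, 0.0161, 0.143]
tool_rot: [3.136, -0.015, -0.006]
wrist_force: [0.2, 0.9, 0.1]
gripper_width: 0.0599
```

View pics/p1.png

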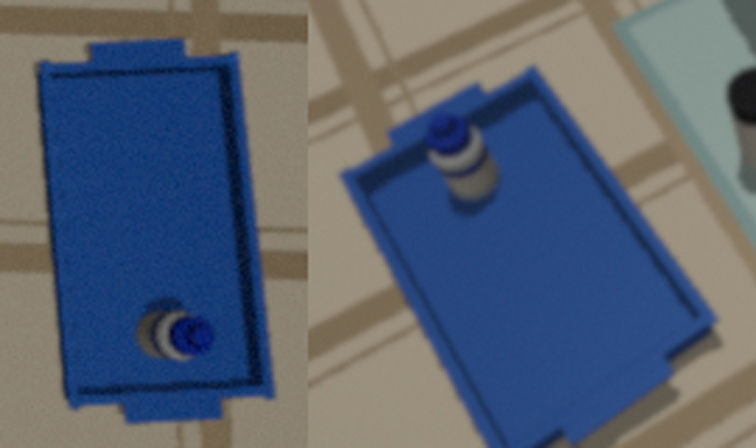

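The blue bottle is standing upright in its tray, seen from above at montage (165,330). Next is the yellow bottle.

```bash
python3 -m jog '[{"slide":[0,0.8,0],"dr":[0.005,0.014,0.006],"grip":60},{"slide":[0,0.1,-0.5],"dr":[0,0,0],"grip":60},{"slide":[0,0,-0.8],"dr":[0,0,0],"grip":60},{"slide":[0,0,-0.5],"dr":[0,0,0],"grip":60},{"slide":[0,0,0],"dr":[0,0,0],"grip":60},{"slide":[0,0,0],"dr":[0,0,0],"grip":60}]'
```

```text
t: 8.47
tcp_pos: [0.4552, 0.0364, 0.0896]
tool_rot: [3.138, -0.005, -0.01]
wrist_force: [0.4, -0.5, -0.2]
gripper_width: 0.0597
```

```bash
python3 -m jog '[{"slide":[0,0.4,0],"dr":[0.003,0.005,0.01],"grip":60},{"slide":[0,0,-0.5],"dr":[0,0,0],"grip":60},{"slide":[0,0,-0.6],"dr":[0,0,0],"grip":60},{"slide":[0,0,-0.3],"dr":[0,0,0],"grip":60},{"slide":[0,0,0],"dr":[0,0,0],"grip":60}]'
```

```text
t: 8.88
tcp_pos: [0.46, 0.0483, 0.0524]
tool_rot: [-3.141, -0.01, -0.003]
wrist_force: [-0.9, -0.1, -0.0]
gripper_width: 0.0599
```

```bash
python3 -m jog '[{"slide":[-0.25,-0.05,-0.4],"dr":[0,0.01,0.003],"grip":60},{"slide":[-0.08,0,-0.3],"dr":[0,0,0],"grip":60},{"slide":[0,0,0],"dr":[0,0,0],"grip":60}]'
```

```text
t: 9.13
tcp_pos: [0.4512, 0.047, 0.0322]
tool_rot: [-3.141, -0.003, 0.001]
wrist_force: [-0.6, 0.1, 0.7]
gripper_width: 0.0603
```

```bash
python3 -m jog '[{"slide":[0,0,0],"dr":[0,0,0],"grip":20},{"slide":[0,0,0],"dr":[0,0,0],"grip":0},{"slide":[0,0,0],"dr":[0,0,0],"grip":0},{"slide":[0,0,0],"dr":[0,0,0],"grip":0},{"slide":[0,0,0],"dr":[0,0,0],"grip":0}]'
```

```text
t: 9.55
tcp_pos: [0.4519, 0.047, 0.0334]
tool_rot: [-3.141, -0.005, 0.0]
wrist_force: [-0.3, 0.6, -0.4]
gripper_width: 0.0327
```

```bash
python3 -m jog '[{"slide":[0,0,0.4],"dr":[0,0,0],"grip":0},{"slide":[0,0,0.8],"dr":[0,0,0],"grip":0},{"slide":[0,0,1],"dr":[0,0,0],"grip":0},{"slide":[0,0,1],"dr":[0,0,0],"grip":0},{"slide":[0,-0.5,1],"dr":[0,0,0],"grip":0},{"slide":[0.2,-1,0],"dr":[0,0,0],"grip":0},{"slide":[0.2,-1,0],"dr":[0,0,0],"grip":0},{"slide":[0.25,-1,0],"dr":[0,0,0],"grip":0},{"slide":[0.25,-1,0],"dr":[0,0,0],"grip":0},{"slide":[0.25,-1,0],"dr":[0,0,0],"grip":0},{"slide":[0.25,-1,0],"dr":[0,0,0],"grip":0},{"slide":[0.25,-1,0],"dr":[0,0,0],"grip":0},{"slide":[0.25,-1,0],"dr":[0,0,0],"grip":0},{"slide":[0.25,-1,0],"dr":[0,0,0],"grip":0},{"slide":[0.2,-0.8,0],"dr":[0,0,0],"grip":0},{"slide":[0.2,-0.6,0],"dr":[0,0,0],"grip":0},{"slide":[0,-0.3,0],"dr":[0,0,0],"grip":0},{"slide":[0,0,0],"dr":[0,0,0],"grip":0}]'
```

```text
t: 11.05
tcp_pos: [0.5277, -0.3066, 0.1686]
tool_rot: [3.138, -0.011, 0.004]
wrist_force: [-0.5, 0.4, -1.4]
gripper_width: 0.0326
```

```bash
python3 -m jog '[{"slide":[0.2,-0.15,-0.6],"dr":[0.003,0.01,-0.004],"grip":0},{"slide":[0,0,-1],"dr":[0,0,0],"grip":0},{"slide":[0,0,-1],"dr":[0,0,0],"grip":0},{"slide":[0,0,-0.8],"dr":[0,0,0],"grip":0},{"slide":[0,0,-0.2],"dr":[0,0,0],"grip":0},{"slide":[0,0,0],"dr":[0,0,0],"grip":0}]'
```

```text
t: 11.55
tcp_pos: [0.5339, -0.3069, 0.0604]
tool_rot: [3.141, -0.005, 0.002]
wrist_force: [0.0, 0.2, -0.7]
gripper_width: 0.0324
```

```bash
python3 -m jog '[{"slide":[0,-0.2,-0.3],"dr":[0,0.005,-0.002],"grip":0},{"slide":[0,0,-0.3],"dr":[0,0,0],"grip":0},{"slide":[0,0,-0.05],"dr":[0,0,0],"grip":0},{"slide":[0,0,0],"dr":[0,0,0],"grip":0}]'
```

```text
t: 11.88
tcp_pos: [0.5357, -0.313, 0.0434]
tool_rot: [3.138, -0.003, 0.001]
wrist_force: [0.7, -0.3, -0.4]
gripper_width: 0.0326
```

```bash
python3 -m jog '[{"slide":[0,0,-0.2],"dr":[0.003,0.003,0],"grip":0},{"slide":[0,0,-0.05],"dr":[0,0,0],"grip":0},{"slide":[0,0,0],"dr":[0,0,0],"grip":0}]'
```

```text
t: 12.13
tcp_pos: [0.5372, -0.3141, 0.0378]
tool_rot: [3.139, -0.004, 0.001]
wrist_force: [0.6, -0.4, -0.2]
gripper_width: 0.0325
```

Release, then retreat towards the carton at (0.6585, 0.0485). That is +0.121 in x and +0.362 in y.

```bash
python3 -m jog '[{"slide":[0,0,0],"dr":[0,0,0],"grip":40},{"slide":[0,0,0],"dr":[0,0,0],"grip":60},{"slide":[0,0,0],"dr":[0,0,0],"grip":60},{"slide":[0,0,0],"dr":[0,0,0],"grip":60}]'; python3 -m jog '[{"slide":[0,0,0.5],"dr":[0,0,0],"grip":60},{"slide":[0,0,1],"dr":[0,0,0],"grip":60},{"slide":[0,0,1],"dr":[0,0,0],"grip":60},{"slide":[0,0.4,1],"dr":[0,0,0.05],"grip":68},{"slide":[0.3,0.9,0.4],"dr":[0,0,0.05],"grip":68},{"slide":[0.3,0.9,0],"dr":[0,0,0.05],"grip":68},{"slide":[0.3,0.9,0],"dr":[0,0,0.05],"grip":68},{"slide":[0.3,0.9,0],"dr":[0,0,0.02],"grip":68},{"slide":[0.3,0.9,0],"dr":[0,0,0],"grip":68},{"slide":[0.3,0.9,0],"dr":[0,0,0],"grip":68},{"slide":[0.3,0.9,0],"dr":[0,0,0],"grip":68},{"slide":[0.3,0.9,0],"dr":[0,0,0],"grip":68},{"slide":[0.3,0.9,0],"dr":[0,0,0],"grip":68},{"slide":[0.3,0.9,0],"dr":[0,0,0],"grip":68},{"slide":[0.3,0.9,0],"dr":[0,0,0],"grip":68},{"slide":[0.3,0.9,0],"dr":[0,0,0],"grip":68},{"slide":[0.2,0.5,0],"dr":[0,0,0],"grip":68},{"slide":[0,0.2,0],"dr":[0,0,0],"grip":68},{"slide":[0,0,0],"dr":[0,0,0],"grip":68}]'
```

```text
t: 12.47
tcp_pos: [0.5381, -0.3148, 0.0392]
tool_rot: [3.138, -0.006, 0.001]
wrist_force: [-0.1, -0.1, 0.2]
gripper_width: 0.0604
t: 14.05
tcp_pos: [0.6549, 0.0593, 0.1682]
tool_rot: [3.132, -0.014, 0.228]
wrist_force: [-0.2, -0.6, -0.7]
gripper_width: 0.0677
```

```bash
python3 -m jog '[{"slide":[0.1,-0.33,-0.5],"dr":[0.01,0.013,-0.013],"grip":68},{"slide":[0,0,-0.9],"dr":[0,0,0],"grip":68},{"slide":[0,0,-0.9],"dr":[0,0,0],"grip":68},{"slide":[0,0,-0.3],"dr":[0,0,0],"grip":68},{"slide":[0,0,0],"dr":[0,0,0],"grip":68},{"slide":[0,0,0],"dr":[0,0,0],"grip":68}]'
python3 - <<'E'
from h import *
import cv2
a=env.capture("top")[110:260,220:380];b=env.capture("scene")[160:310,230:390]
cv2.imwrite("pics/g3.png",cv2.resize(np.hstack([a,b])[:,:,::-1],None,fx=2.5,fy=2.5,interpolation=2))
E
```

```text
t: 14.55
tcp_pos: [0.6571, 0.0404, 0.0858]
tool_rot: [-3.139, -0.002, 0.207]
wrist_force: [-0.3, -0.4, 0.2]
gripper_width: 0.0681
```

View pics/g3.png

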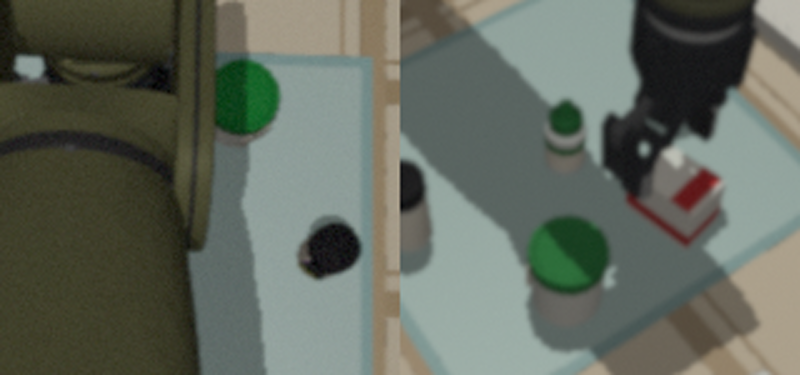

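The gripper is above the carton with both green items clear of it. It needs +8 mm in y before going down.

```bash
python3 -m jog '[{"slide":[0,0.33,0],"dr":[0,0,0.008],"grip":68},{"slide":[0,0,0],"dr":[0,0,0],"grip":68},{"slide":[0,0,0],"dr":[0,0,0],"grip":68}]'
```

```text
t: 14.9
tcp_pos: [0.6602, 0.0511, 0.0913]
tool_rot: [-3.141, -0.011, 0.215]
wrist_force: [0.2, -0.3, 0.3]
gripper_width: 0.0682
```

```bash
python3 -m jog '[{"slide":[-0.1,-0.08,-0.6],"dr":[0,0.01,0],"grip":68},{"slide":[0,0,-0.6],"dr":[0,0,0],"grip":68},{"slide":[0,0,-0.4],"dr":[0,0,0],"grip":68},{"slide":[0,0,-0.2],"dr":[0,0,0],"grip":68},{"slide":[0,0,0],"dr":[0,0,0],"grip":68}]'
```

```text
t: 15.32
tcp_pos: [0.6586, 0.0495, 0.0365]
tool_rot: [-3.14, -0.006, 0.217]
wrist_force: [-2.3, -0.7, 0.2]
gripper_width: 0.0684
```

```bash
python3 -m jog '[{"slide":[0,0,-0.3],"dr":[0,0.006,0],"grip":60},{"slide":[0,0,0],"dr":[0,0,0],"grip":30},{"slide":[0,0,0],"dr":[0,0,0],"grip":0},{"slide":[0,0,0],"dr":[0,0,0],"grip":0},{"slide":[0,0,0],"dr":[0,0,0],"grip":0}]'
```

```text
t: 15.73
tcp_pos: [0.6594, 0.0495, 0.0273]
tool_rot: [-3.139, -0.0, 0.217]
wrist_force: [0.4, -0.3, -0.9]
gripper_width: 0.0417
```

```bash
python3 -m jog '[{"slide":[0,0,0.4],"dr":[0,0,0],"grip":0},{"slide":[0,0,0.8],"dr":[0,0,0],"grip":0},{"slide":[0,0,1],"dr":[0,0,0],"grip":0},{"slide":[0,0,1],"dr":[0,0,0],"grip":0},{"slide":[0,0,1],"dr":[0,0,0],"grip":0},{"slide":[0,-0.4,0.4],"dr":[0,0,-0.03],"grip":0},{"slide":[-0.1,-1,0],"dr":[0,0,-0.03],"grip":0},{"slide":[-0.1,-1,0],"dr":[0,0,-0.03],"grip":0},{"slide":[-0.1,-1,0],"dr":[0,0,-0.03],"grip":0},{"slide":[-0.1,-1,0],"dr":[0,0,-0.02],"grip":0},{"slide":[-0.1,-1,0],"dr":[0,0,0],"grip":0},{"slide":[-0.1,-1,0],"dr":[0,0,0],"grip":0},{"slide":[-0.15,-1,0],"dr":[0,0,0],"grip":0},{"slide":[-0.15,-1,0],"dr":[0,0,0],"grip":0},{"slide":[-0.15,-1,0],"dr":[0,0,0],"grip":0},{"slide":[-0.15,-1,0],"dr":[0,0,0],"grip":0},{"slide":[-0.1,-0.6,0],"dr":[0,0,0],"grip":0},{"slide":[0,-0.3,0],"dr":[0,0,0],"grip":0},{"slide":[0,0,0],"dr":[0,0,0],"grip":0},{"slide":[0,0,0],"dr":[0,0,0],"grip":0}]'
```

```text
t: 17.4
tcp_pos: [0.6087, -0.3146, 0.1798]
tool_rot: [3.14, -0.004, 0.051]
wrist_force: [0.3, 0.2, -0.7]
gripper_width: 0.0411
```

```bash
python3 -m jog '[{"slide":[0.05,0.25,-0.6],"dr":[0,0.004,0.022],"grip":0},{"slide":[0,0,-1],"dr":[0,0,0],"grip":0},{"slide":[0,0,-1],"dr":[0,0,0],"grip":0},{"slide":[0,0,-0.8],"dr":[0,0,0],"grip":0},{"slide":[0,0,-0.4],"dr":[0,0,0],"grip":0},{"slide":[0,0,0],"dr":[0,0,0],"grip":0},{"slide":[0,0,0],"dr":[0,0,0],"grip":0}]'
```

```text
t: 17.98
tcp_pos: [0.6131, -0.299, 0.0656]
tool_rot: [3.139, -0.006, 0.08]
wrist_force: [-0.7, 1.1, -0.3]
gripper_width: 0.0415
```

```bash
python3 -m jog '[{"slide":[0,-0.25,-0.4],"dr":[0,0.006,-0.007],"grip":0},{"slide":[0,0,-0.4],"dr":[0,0,0],"grip":0},{"slide":[0,0,-0.15],"dr":[0,0,0],"grip":0},{"slide":[0,0,0],"dr":[0,0,0],"grip":0}]'
```

```text
t: 18.32
tcp_pos: [0.6163, -0.3078, 0.0399]
tool_rot: [3.135, -0.006, 0.074]
wrist_force: [-0.1, -0.2, -0.6]
gripper_width: 0.041
```

```bash
python3 -m jog '[{"slide":[-0.1,0,-0.23],"dr":[0.006,0.006,0],"grip":0},{"slide":[0,0,-0.05],"dr":[0,0,0],"grip":0},{"slide":[0,0,0],"dr":[0,0,0],"grip":0}]'
```

```text
t: 18.57
tcp_pos: [0.6138, -0.3087, 0.0319]
tool_rot: [3.141, -0.001, 0.073]
wrist_force: [-0.6, -0.4, -1.2]
gripper_width: 0.0413
```

```bash
python3 -m jog '[{"slide":[0,0,0],"dr":[0,0,0],"grip":48},{"slide":[0,0,0],"dr":[0,0,0],"grip":64},{"slide":[0,0,0],"dr":[0,0,0],"grip":64},{"slide":[0,0,0],"dr":[0,0,0],"grip":64}]'; python3 -m jog '[{"slide":[0,0,0.5],"dr":[0,0,0],"grip":64},{"slide":[0,0,1],"dr":[0,0,0],"grip":64},{"slide":[0,0,1],"dr":[0,0,0],"grip":64},{"slide":[-0.2,0.4,1],"dr":[0,0,-0.04],"grip":64},{"slide":[-0.3,0.9,0],"dr":[0,0,-0.03],"grip":64},{"slide":[-0.3,0.9,0],"dr":[0,0,0],"grip":64},{"slide":[-0.3,0.9,0],"dr":[0,0,0],"grip":64},{"slide":[-0.3,0.9,0],"dr":[0,0,0],"grip":64},{"slide":[-0.2,0.9,0],"dr":[0,0,0],"grip":64},{"slide":[0,0.3,0],"dr":[0,0,0],"grip":64},{"slide":[0,0,0],"dr":[0,0,0],"grip":64},{"slide":[0,0,0],"dr":[0,0,0],"grip":64}]'
```

```text
t: 18.9
tcp_pos: [0.6145, -0.3094, 0.0334]
tool_rot: [3.139, -0.003, 0.073]
wrist_force: [0.3, -0.3, -0.6]
gripper_width: 0.064
t: 19.9
tcp_pos: [0.5673, -0.1499, 0.1617]
tool_rot: [3.132, -0.023, -0.002]
wrist_force: [-0.3, -0.9, -0.6]
gripper_width: 0.064
```

Run:
```python
from h import *
import cv2
a=env.capture("top")[140:300,380:490];b=env.capture("scene")[200:370,70:240]
cv2.imwrite("pics/p3.png",cv2.resize(np.hstack([cv2.resize(a,(117,170)),b])[:,:,::-1],None,fx=2.8,fy=2.8,interpolation=2))
```

```text
(no output)
```

View pics/p3.png

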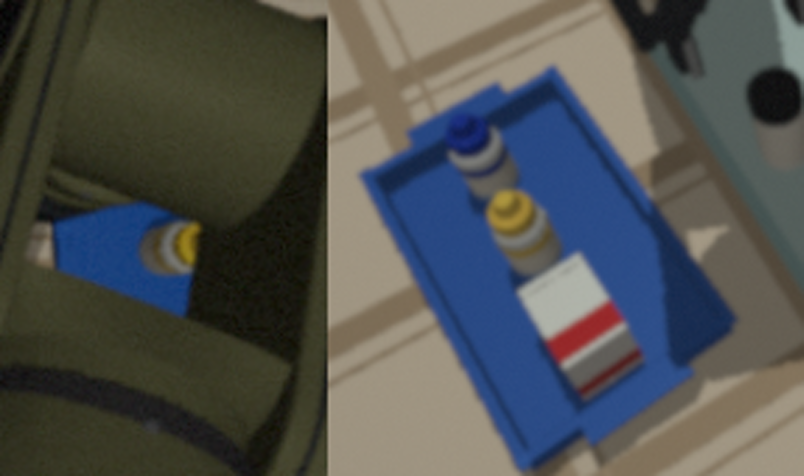

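The blue kit stands in its tray with all three items upright. The canister is next, at (0.558, −0.135).

```bash
python3 -m jog '[{"slide":[-0.2,0.4,-0.3],"dr":[0.008,0.022,0],"grip":64},{"slide":[0,0,-0.6],"dr":[0,0,0],"grip":64},{"slide":[0,0,-0.6],"dr":[0,0,0],"grip":64},{"slide":[0,0,-0.3],"dr":[0,0,0],"grip":64},{"slide":[0,0,0],"dr":[0,0,0],"grip":64},{"slide":[0,0,0],"dr":[0,0,0],"grip":64}]'
```

```text
t: 20.5
tcp_pos: [0.5609, -0.141, 0.1035]
tool_rot: [-3.141, 0.005, -0.011]
wrist_force: [0.7, 0.5, 0.2]
gripper_width: 0.0642
```

```bash
python3 -m jog '[{"slide":[-0.1,0.2,-0.4],"dr":[0,-0.004,0.01],"grip":64},{"slide":[0,0,-0.7],"dr":[0,0,0],"grip":64},{"slide":[0,0,-0.7],"dr":[0,0,0],"grip":64},{"slide":[0,0,-0.2],"dr":[0,0,0],"grip":64},{"slide":[0,0,0],"dr":[0,0,0],"grip":64}]'
```

```text
t: 20.92
tcp_pos: [0.5607, -0.1367, 0.0459]
tool_rot: [3.14, -0.004, -0.002]
wrist_force: [0.3, 0.5, 0.5]
gripper_width: 0.064
```

```bash
python3 -m jog '[{"slide":[-0.08,0.05,-0.3],"dr":[0.002,0.004,0.002],"grip":60},{"slide":[0,0,-0.05],"dr":[0,0,0],"grip":50},{"slide":[0,0,0],"dr":[0,0,0],"grip":0},{"slide":[0,0,0],"dr":[0,0,0],"grip":0},{"slide":[0,0,0],"dr":[0,0,0],"grip":0},{"slide":[0,0,0],"dr":[0,0,0],"grip":0}]'
```

```text
t: 21.42
tcp_pos: [0.5614, -0.1364, 0.0397]
tool_rot: [3.14, -0.007, -0.001]
wrist_force: [0.8, -0.1, -0.4]
gripper_width: 0.0377
```

```bash
python3 -m jog '[{"slide":[0,0,0.4],"dr":[0,0,0],"grip":0},{"slide":[0,0,0.8],"dr":[0,0,0],"grip":0},{"slide":[0,0,1],"dr":[0,0,0],"grip":0},{"slide":[0,0,1],"dr":[0,0,0],"grip":0},{"slide":[-0.1,0.4,1],"dr":[0,0,0],"grip":0},{"slide":[-0.2,1,0.3],"dr":[0,0,0],"grip":0},{"slide":[-0.2,1,0],"dr":[0,0,0],"grip":0},{"slide":[-0.2,1,0],"dr":[0,0,0],"grip":0},{"slide":[-0.2,1,0],"dr":[0,0,0],"grip":0},{"slide":[-0.2,1,0],"dr":[0,0,0],"grip":0},{"slide":[-0.2,1,0],"dr":[0,0,0],"grip":0},{"slide":[-0.2,1,0],"dr":[0,0,0],"grip":0},{"slide":[-0.2,1,0],"dr":[0,0,0],"grip":0},{"slide":[-0.2,1,0],"dr":[0,0,0],"grip":0},{"slide":[-0.2,1,0],"dr":[0,0,0],"grip":0},{"slide":[-0.2,1,0],"dr":[0,0,0],"grip":0},{"slide":[-0.2,1,0],"dr":[0,0,0],"grip":0},{"slide":[-0.2,0.8,0],"dr":[0,0,0],"grip":0},{"slide":[0,0.5,0],"dr":[0,0,0],"grip":0},{"slide":[0,0,0],"dr":[0,0,0],"grip":0}]'
```

```text
t: 23.08
tcp_pos: [0.4735, 0.2926, 0.2072]
tool_rot: [-3.139, -0.033, -0.006]
wrist_force: [0.3, -0.6, -0.5]
gripper_width: 0.0379
```

```bash
python3 -m jog '[{"slide":[0.1,0.5,-0.5],"dr":[-0.002,0.03,0.006],"grip":0},{"slide":[0,0,-1],"dr":[0,0,0],"grip":0},{"slide":[0,0,-1],"dr":[0,0,0],"grip":0},{"slide":[0,0,-1],"dr":[0,0,0],"grip":0},{"slide":[0,0,-0.4],"dr":[0,0,0],"grip":0},{"slide":[0,0,0],"dr":[0,0,0],"grip":0},{"slide":[0,0,0],"dr":[0,0,0],"grip":0}]'
```

```text
t: 23.67
tcp_pos: [0.4791, 0.3077, 0.0961]
tool_rot: [-3.137, -0.013, 0.002]
wrist_force: [1.2, 0.1, -0.6]
gripper_width: 0.0381
```

```bash
python3 -m jog '[{"slide":[0,0.05,-0.5],"dr":[-0.004,0.012,0],"grip":0},{"slide":[0,0,-0.7],"dr":[0,0,0],"grip":0},{"slide":[0,0,-0.3],"dr":[0,0,0],"grip":0},{"slide":[0,0,0],"dr":[0,0,0],"grip":0},{"slide":[0,0,0],"dr":[0,0,0],"grip":0}]'
```

```text
t: 24.08
tcp_pos: [0.4854, 0.3106, 0.0608]
tool_rot: [-3.134, -0.015, 0.0]
wrist_force: [-0.1, 0.1, -1.0]
gripper_width: 0.038
```

```bash
python3 -m jog '[{"slide":[-0.15,-0.05,-0.35],"dr":[-0.007,0.014,0],"grip":0},{"slide":[0,0,-0.25],"dr":[0,0,0],"grip":0},{"slide":[0,0,0],"dr":[0,0,0],"grip":0}]'
```

```text
t: 24.33
tcp_pos: [0.4831, 0.3101, 0.0461]
tool_rot: [-3.139, -0.006, 0.0]
wrist_force: [0.4, -0.1, -0.4]
gripper_width: 0.0375
```

```bash
python3 -m jog '[{"slide":[0,0,-0.12],"dr":[-0.002,0.006,0],"grip":0},{"slide":[0,0,0],"dr":[0,0,0],"grip":0}]'
```

```text
t: 24.5
tcp_pos: [0.4832, 0.3102, 0.0425]
tool_rot: [-3.141, 0.0, 0.0]
wrist_force: [-0.5, -0.4, -1.2]
gripper_width: 0.0379
```

```bash
python3 -m jog '[{"slide":[0,0,0],"dr":[0,0,0],"grip":45},{"slide":[0,0,0],"dr":[0,0,0],"grip":62},{"slide":[0,0,0],"dr":[0,0,0],"grip":62},{"slide":[0,0,0],"dr":[0,0,0],"grip":62}]'; python3 -m jog '[{"slide":[0,0,0.5],"dr":[0,0,0],"grip":62},{"slide":[0,0,1],"dr":[0,0,0],"grip":62},{"slide":[0,0,1],"dr":[0,0,0],"grip":62},{"slide":[0.2,-0.4,1],"dr":[0,0,0],"grip":84},{"slide":[0.4,-0.9,0],"dr":[0,0,0],"grip":84},{"slide":[0.4,-0.9,0],"dr":[0,0,0],"grip":84},{"slide":[0.4,-0.9,0],"dr":[0,0,0],"grip":84},{"slide":[0.4,-0.9,0],"dr":[0,0,0],"grip":84},{"slide":[0.4,-0.9,0],"dr":[0,0,0],"grip":84},{"slide":[0.2,-0.5,0],"dr":[0,0,0],"grip":84},{"slide":[0,0,0],"dr":[0,0,0],"grip":84},{"slide":[0,0,0],"dr":[0,0,0],"grip":84}]'
```

```text
t: 24.83
tcp_pos: [0.4838, 0.3106, 0.0432]
tool_rot: [-3.14, -0.001, 0.0]
wrist_force: [0.2, 0.6, -0.5]
gripper_width: 0.0619
t: 25.83
tcp_pos: [0.5581, 0.1418, 0.1578]
tool_rot: [-3.14, -0.008, 0.004]
wrist_force: [0.1, 0.2, 0.6]
gripper_width: 0.0842
```

Run:
```python
from h import *
import cv2
a=env.capture("top");b=env.capture("scene")
cv2.imwrite("pics/p4.png",cv2.resize(np.hstack([a[140:300,60:220],b[80:240,250:450]])[:,:,::-1],None,fx=2.2,fy=2.2,interpolation=2))
```

```text
(no output)
```

View pics/p4.png

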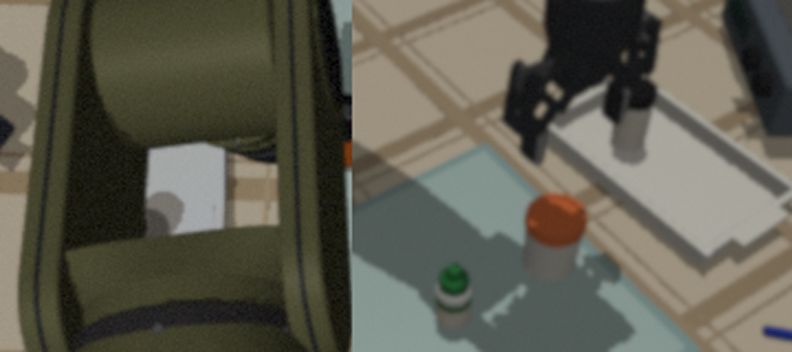

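The canister is upright in the white tray. Last is the orange cup. I'll centre above it before lowering, because there are only about 13 mm of clearance on each side.

```bash
python3 -m jog '[{"slide":[0.3,-0.5,0],"dr":[-0.001,0.007,-0.004],"grip":84},{"slide":[0,0,-0.4],"dr":[0,0,0],"grip":84},{"slide":[0,0,-0.2],"dr":[0,0,0],"grip":84},{"slide":[0,0,0],"dr":[0,0,0],"grip":84},{"slide":[0,0,0],"dr":[0,0,0],"grip":84}]'
```

```text
t: 26.35
tcp_pos: [0.5642, 0.1329, 0.1372]
tool_rot: [-3.139, 0.001, 0.009]
wrist_force: [-0.6, 0.1, -0.2]
gripper_width: 0.0841
```

```bash
python3 -m jog '[{"slide":[0.1,-0.25,-0.6],"dr":[-0.002,0,-0.009],"grip":84},{"slide":[0,0,-0.6],"dr":[0,0,0],"grip":84},{"slide":[0,0,0],"dr":[0,0,0],"grip":84},{"slide":[0,0,0],"dr":[0,0,0],"grip":84}]'
python3 - <<'E'
from h import *
import cv2
b=env.capture("scene")
cv2.imwrite("pics/g5.png",cv2.resize(b[100:250,260:430][:,:,::-1],None,fx=3.5,fy=3.5,interpolation=2))
E
```

```text
t: 26.68
tcp_pos: [0.5662, 0.1285, 0.1008]
tool_rot: [-3.141, 0.001, 0.003]
wrist_force: [-0.6, 0.1, -0.1]
gripper_width: 0.0839
```

View pics/g5.png

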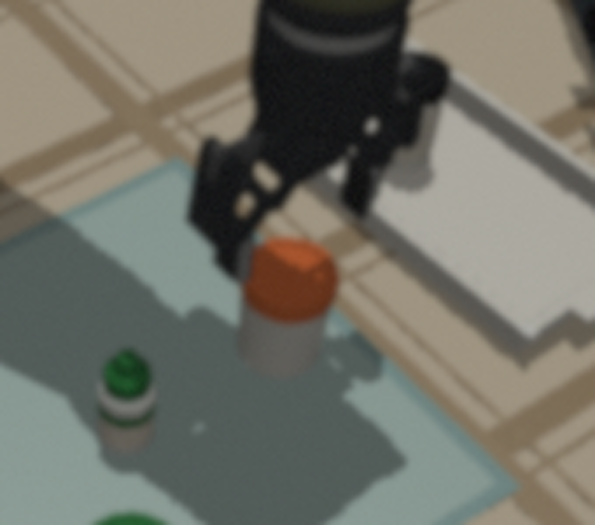

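The cup lies between the fingers, with its lid at (290,280) in the crop. I'll lower with a small y correction.

```bash
python3 -m jog '[{"slide":[0,-0.1,-0.4],"dr":[0,0,-0.003],"grip":84},{"slide":[0,0,-0.6],"dr":[0,0,0],"grip":84},{"slide":[0,0,-0.4],"dr":[0,0,0],"grip":84},{"slide":[0,0,0],"dr":[0,0,0],"grip":84}]'
```

```text
t: 27.07
tcp_pos: [0.5681, 0.1263, 0.0603]
tool_rot: [-3.14, -0.006, 0.001]
wrist_force: [-0.4, -0.0, -0.6]
gripper_width: 0.0837
```

```bash
python3 -m jog '[{"slide":[0,0,-0.4],"dr":[-0.001,0.006,0],"grip":84},{"slide":[0,0,-0.3],"dr":[0,0,0],"grip":84},{"slide":[0,0,0],"dr":[0,0,0],"grip":84}]'
```

```text
t: 27.32
tcp_pos: [0.5687, 0.1263, 0.0383]
tool_rot: [-3.141, -0.001, 0.001]
wrist_force: [-1.1, -0.6, -0.0]
gripper_width: 0.084
```

```bash
python3 -m jog '[{"slide":[0,0,-0.12],"dr":[0,0,0],"grip":70},{"slide":[0,0,0],"dr":[0,0,0],"grip":40},{"slide":[0,0,0],"dr":[0,0,0],"grip":0},{"slide":[0,0,0],"dr":[0,0,0],"grip":0},{"slide":[0,0,0],"dr":[0,0,0],"grip":0}]'
```

```text
t: 27.73
tcp_pos: [0.57, 0.1264, 0.0354]
tool_rot: [-3.14, -0.003, 0.001]
wrist_force: [-0.3, -0.3, -0.5]
gripper_width: 0.0575
```

```bash
python3 -m jog '[{"slide":[0,0,0],"dr":[0,0,0],"grip":0},{"slide":[0,0,0.3],"dr":[0,0,0],"grip":0},{"slide":[0,0,0.7],"dr":[0,0,0],"grip":0},{"slide":[0,0,0.9],"dr":[0,0,0],"grip":0}]'; python3 -m jog '[{"slide":[0,0,1],"dr":[0,0,0],"grip":0},{"slide":[0,0.4,1],"dr":[0,0,0],"grip":0},{"slide":[0.1,0.9,0],"dr":[0,0,0],"grip":0},{"slide":[0.1,0.9,0],"dr":[0,0,0],"grip":0},{"slide":[0.1,0.9,0],"dr":[0,0,0],"grip":0},{"slide":[0.1,0.9,0],"dr":[0,0,0],"grip":0},{"slide":[0.1,0.9,0],"dr":[0,0,0],"grip":0},{"slide":[0.1,0.7,0],"dr":[0,0,0],"grip":0},{"slide":[0,0.3,0],"dr":[0,0,0],"grip":0},{"slide":[0,0,0],"dr":[0,0,0],"grip":0},{"slide":[0,0,0],"dr":[0,0,0],"grip":0}]'
```

```text
t: 28.07
tcp_pos: [0.5647, 0.1257, 0.0882]
tool_rot: [3.141, 0.01, 0.001]
wrist_force: [0.3, -0.7, -0.1]
gripper_width: 0.0571
t: 28.98
tcp_pos: [0.5869, 0.3103, 0.17]
tool_rot: [-3.137, -0.011, -0.002]
wrist_force: [-0.6, -0.2, -0.0]
gripper_width: 0.0568
```

```bash
python3 -m jog '[{"slide":[0,0.12,-0.5],"dr":[-0.004,0.011,0.002],"grip":0},{"slide":[0,0,-0.9],"dr":[0,0,0],"grip":0},{"slide":[0,0,-0.8],"dr":[0,0,0],"grip":0},{"slide":[0,0,-0.3],"dr":[0,0,0],"grip":0},{"slide":[0,0,0],"dr":[0,0,0],"grip":0},{"slide":[0,0,0],"dr":[0,0,0],"grip":0}]'
python3 - <<'E'
from h import *
import cv2
b=env.capture("scene")
cv2.imwrite("pics/g6.png",cv2.resize(b[70:240,290:470][:,:,::-1],None,fx=3.3,fy=3.3,interpolation=2))
E
```

```text
t: 29.48
tcp_pos: [0.5866, 0.3079, 0.0906]
tool_rot: [3.14, 0.002, -0.005]
wrist_force: [0.3, 0.5, -0.2]
gripper_width: 0.0567
```

View pics/g6.png

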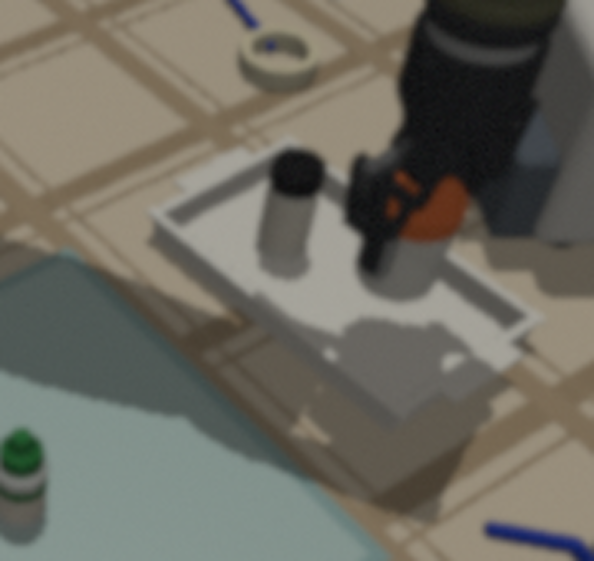

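The cup is held upright over the tray, clear of the canister. I'm lowering it now.

```bash
python3 -m jog '[{"slide":[0,0.2,-0.5],"dr":[0.001,0,0.005],"grip":0},{"slide":[0,0,-0.6],"dr":[0,0,0],"grip":0},{"slide":[0,0,-0.2],"dr":[0,0,0],"grip":0},{"slide":[0,0,0],"dr":[0,0,0],"grip":0}]'
```

```text
t: 29.87
tcp_pos: [0.5898, 0.3154, 0.0542]
tool_rot: [-3.138, -0.006, -0.001]
wrist_force: [-0.1, 0.0, -1.4]
gripper_width: 0.0569
```

```bash
python3 -m jog '[{"slide":[0,0,-0.35],"dr":[-0.003,0.006,0],"grip":0},{"slide":[0,0,-0.08],"dr":[0,0,0],"grip":0},{"slide":[0,0,0],"dr":[0,0,0],"grip":0}]'
```

```text
t: 30.12
tcp_pos: [0.5908, 0.3164, 0.0418]
tool_rot: [-3.14, -0.002, -0.0]
wrist_force: [0.4, 0.8, -0.7]
gripper_width: 0.0569
```

```bash
python3 -m jog '[{"slide":[0,0,-0.09],"dr":[0,0.002,0],"grip":0},{"slide":[0,0,0],"dr":[0,0,0],"grip":0}]'
```

```text
t: 30.28
tcp_pos: [0.5912, 0.3167, 0.0394]
tool_rot: [-3.14, -0.001, -0.0]
wrist_force: [0.4, -1.5, -1.0]
gripper_width: 0.0572
```

Release, go straight up, then move back to a spot clear of everything. At z above 0.15 I first retract +x.

```bash
python3 -m jog '[{"slide":[0,0,0],"dr":[0,0,0],"grip":62},{"slide":[0,0,0],"dr":[0,0,0],"grip":80},{"slide":[0,0,0],"dr":[0,0,0],"grip":82},{"slide":[0,0,0],"dr":[0,0,0],"grip":82},{"slide":[0,0,0],"dr":[0,0,0],"grip":82}]'; python3 -m jog '[{"slide":[0,0,0.4],"dr":[0,0,0],"grip":82},{"slide":[0,0,0.8],"dr":[0,0,0],"grip":82},{"slide":[0,0,1],"dr":[0,0,0],"grip":82},{"slide":[0,0,1],"dr":[0,0,0],"grip":82},{"slide":[0,0,1],"dr":[0,0,0],"grip":82},{"slide":[-0.5,0,1],"dr":[0,0,0],"grip":82},{"slide":[-0.8,0.9,0],"dr":[0,0,0],"grip":82},{"slide":[-0.8,0.9,0],"dr":[0,0,0],"grip":82},{"slide":[-0.8,0.9,0],"dr":[0,0,0],"grip":82},{"slide":[-0.8,0.9,0],"dr":[0,0,0],"grip":82},{"slide":[-0.8,0.9,0],"dr":[0,0,0],"grip":82},{"slide":[-0.8,0.5,0],"dr":[0,0,0],"grip":82},{"slide":[-0.8,0.5,0],"dr":[0,0,0],"grip":82},{"slide":[-0.8,0.5,0],"dr":[0,0,0],"grip":82},{"slide":[0,0,0],"dr":[0,0,0],"grip":82},{"slide":[0,0,0],"dr":[0,0,0],"grip":82}]'
python3 - <<'E'
from h import *
import cv2
for n in("top","scene"): cv2.imwrite(f"pics/{n}9.png",cv2.convertScaleAbs(env.capture(n)[:,:,::-1],alpha=1.3))
E
```

```text
t: 30.7
tcp_pos: [0.5926, 0.3173, 0.0417]
tool_rot: [-3.139, -0.004, -0.0]
wrist_force: [-1.3, 0.6, -0.3]
gripper_width: 0.0822
t: 32.03
tcp_pos: [0.3759, 0.5033, 0.2262]
tool_rot: [-3.125, -0.019, -0.005]
wrist_force: [0.5, 0.2, 0.1]
gripper_width: 0.082
```

View pics/top9.png

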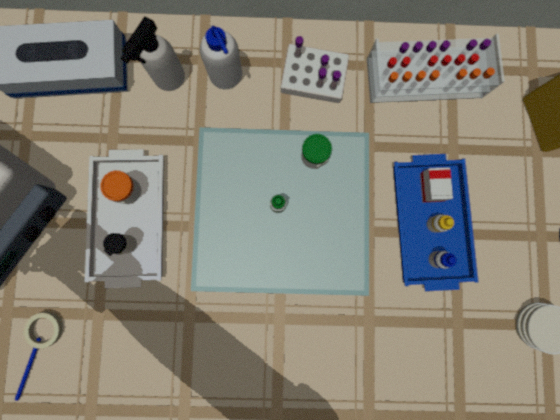

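View pics/scene9.png

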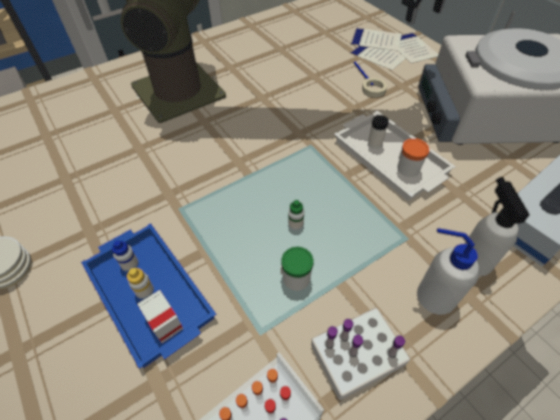

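All five items are upright in their trays: cup at (117,186), canister (115,243), carton (438,185), yellow (444,223), blue (446,260). The green items are still at (317,149) and (278,202). One numeric check, then I hand in.

Run:
```python
from h import *
for k,u,z,c,a in(("cup",(117,186),.074,(.533,.3115),.045),("strips",(115,243),.08,(.533,.3115),.045),("carton",(437.5,183),.056,(.542,-.311),.073),("yellow",(446,222.5),.078,(.542,-.311),.073),("blue",(449,260.5),.078,(.542,-.311),.073)):
    d=bp("top",u,z)[:2]-np.array(c);R=np.array([[np.cos(a),np.sin(a)],[-np.sin(a),np.cos(a)]]);print(k,(R@d).round(3))
env.hand_in()
```

```text
cup [ 0.054 -0.002]
strips [-0.053 -0.004]
carton [0.073 0.002]
yellow [-0.007  0.002]
blue [-0.078  0.004]
the job is handed in; nothing more can be done
```

Both kits are made up and the job is handed in, at about 32 s of the 128 s allowed. `hand_in` gives no verdict, so the results below are my own checks.

- **Blue tray:** The blue bottle, yellow bottle and lancet carton stand side by side. From the last top picture, they are 78, 7 and 73 mm from the tray centre along its length (limit 110) and at most 4 mm across it (limit 60).
- **White tray:** The strip canister and orange cup stand about 53 mm either side of the centre and at most 4 mm off it across.
- **Upright and released:** In both final pictures all five items look upright. The gripper is open and well clear of everything.
- **Green items:** The green-capped bottle and green-lidded cup are at the same pixels in the top picture as at the start, within about a pixel.

**Disagreements:** The two cameras differed by 2–6 mm in x and up to about 2 mm in y when I located the items, so I grasped at the averages. The arm also drifted a few millimetres after each move, which I corrected step by step. I did not measure tilt or height numerically.

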